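# Change the price checker's battery and post the spent packs

### The arm

A 6-joint arm with a two-finger parallel gripper is mounted at the origin on the work surface. World frame = base frame: x ahead of the robot, y to its left, z up, the work surface at z = 0. Lengths are in m, angles in rad, forces in N, time in s.
With the tool pointing down it reaches from about 0.375 to 0.975 m from the base axis. Payload 3.8 kg.
Tool frame: the origin (TCP) lies at the very end of the fingers, on their centre line; the grasp point (between the pads) lies 19 mm behind it (robot.grip_point_offset is the distance from the TCP to the grasp point, in m); z points along the fingers, y is the line along which they close (so a half turn about z gives the same grasp; the last joint's range is limited). The gripper opens to 88 mm and grips with 3 to 60 N. Pads are 18 mm wide; open, the fingers measure 123 mm over their backs; the gripper's body (75 mm by 187 mm) begins 45 mm behind the grasp point.
Start: joints at [1.099, 0.264, 1.604, -0, 1.274, -0.037], TCP at [0.284, 0.612, 0.239] pointing down, gripper open.
Joint ranges: [-2.63, 2.63], [-0.94, 2.18], [0.31, 2.57], [-1.31, 4.45], [0, 2.66], [-2.55, 2.55]. Speed limits (rad/s): [2.57, 2.57, 3.14, 3.14, 3.14, 3.14].

### API

Orientations are given as a unit quaternion [x, y, z, w].
In Python, from workcell import robot gives the robot as it stands.
- The arm moves only by the shell command python3 -m jog 'ROWS' [OPENING] [FORCE]. ROWS is JSON, a list of rows, each a list of 6 numbers: the shift along the tool's x, y, z in m, then the turn, a rotation vector about the tool's x, y, z in rad. In form: [[dx, dy, dz, wx, wy, wz], ...]. A call has exactly 5 rows; each row is the pose to reach, as a shift and turn from the pose commanded when the call began, along the tool's axes at that moment; what a row does not reach only later rows make up. A row lasts 1/8 s, in which the tool goes at most 62.5 mm and 10.7 degrees, less where a joint would pass 70% of its speed; a pose out of reach is approached as far as the arm can. A call with a gripper value outside its range is refused whole. OPENING is the closure in counts, from 0 (fully open) to 255 (shut), set as the call begins (- or left out, the last holds). The fingers move at their own pace and stop on an object; FORCE is the grip in N (left out, the last holds). Time passes only in rows, so rows that repeat a pose let the fingers close, or fill a call up. It gives the time, the measured TCP pose, the force, the opening and the grip force at its end, in the units of the state.
- robot.state(): the state, without advancing time (a new reading comes with each control period).
- robot.get_image(name): name is "scene" or "top" or "wrist"; returns the picture (480x640x3 uint8, blue, green, red); there is no depth.
- robot.camera_info(name): a dict with "intrinsics" (3x3 intrinsics, pixels), "T" (4x4, takes a point from camera to world coordinates). Camera axes: x right, y down, z forward; pixel columns grow to the right and rows downward; lengths in m; the calibration is good to about 2 mm. A picture is of the moment at which its call begins: read the wrist's pose just before it. camera_info takes no time and is no camera call; for the wrist camera it gives the pose at the moment of the call.
- robot.hand_in(): hands the job in; it is judged then, once.
The state is a dict: "time": time; "joint_positions": joint angles; "dq": joint speeds; "joint_torque": joint torques, N m; "eef_pos": TCP position; "tool_rot": TCP orientation; "ft_force": force on the tool from outside, world axes, zero at the start; "torque": the same for the moment, N m; "gripper_width": finger opening in m; "gripper_force": force on a finger pad.
Only numpy, scipy, OpenCV 4.12 (cv2) and the standard library are available. Lean on these libraries where they do the work, as an engineer would, in place of code of your own. Each camera call takes 0.05 s, during which the arm holds its last target. There are 200 camera calls.

### The job

Change the battery of the price checker: take the spent pack out of its bay and clip in the fresh pack from the carton tray, nub under the lip, fully home against the contact wall and held by the spring. Drop every spent pack, the one from the bay and those lying on the counter, into the green take-back box by pushing it along the chute through the sprung flap, and leave the flap shut. Do not disturb the tin, the cheese and the wallet.

Things in the scene. Friction and masses are not known exactly. Their poses are not given: they have to be found in the camera images.
- checker: price checker fixed to the counter: black base 220 x 62 mm, top 12 mm above the counter, with an open-topped battery bay. Origin on the counter under the centre of the seated pack; x along the bay from spring end to lip end, z up. Contact wall at x = +51 mm (50 wide, top 44 mm above the counter). Grey case with a screen behind the spring, x = -155 to -80 mm, 62 mm high
- lip (a point): tip of the steel lip, 30 mm wide, that sticks out of the contact wall by 4.5 mm towards -x, 36.5 to 41.5 mm above the counter (point at checker x = 46.5, z = 39 mm). A seated pack's nub lies under it. To get in or out past it the pack must be held 5 to 11 mm farther towards the spring (checker -x) than when seated
- seat (a point): where the centre of a seated pack's body lies: over the checker's origin, 29 mm above the counter (the pack lies on the base). Four guides, tops 26 mm above the counter, 39 mm apart inside, stand beside the pack's ends, 26 to 43 mm either way from its middle; between them the sides are open for fingers
- contact (a point): point on the contact wall, under the lip, where a seated pack's nub tip rests (checker frame x = 51 mm, z = 29 mm)
- spring_plate (a joint): sprung contact plate at the bay's -x end, 36 mm wide, 14 to 62 mm above the counter, coil spring behind: 0 = fully out (face at checker x = -40 mm), grows in m as pressed towards -x, stop at 0.017. About 0.005 with a pack seated, 0.010 to 0.016 while one passes the lip. 350 N/m: 1.4 N at 0, 3.2 N seated, 6.3 N at 0.014
- takeback: green battery take-back box with a clear lid, fixed, 260 long x 200 wide x 194 mm high, a steel chute before its flap. Origin on the counter under the middle of its front edge; x is the pushing direction (level, into the box), z up. Above the chute the front leans back 21 degrees, with a mouth 124 mm wide filled by the flap. A pack tips and drops inside once its middle is past the chute floor's end
- chute_spot (a point): point on the chute's floor, 55 mm before the box, where the middle of a pack can be laid, crosswise (its length along takeback y, so that it goes through the mouth long side first). The floor is 130 mm above the counter, 136 mm wide, from takeback x = -100 to +10 mm; two guides 12 mm high, 120 mm apart inside, stand along its sides
- mouth (a point): middle of the mouth's lower edge, on the chute floor at the box's front edge (takeback x = 0)
- flap (a joint): aluminium flap 120 x 56 mm that closes the mouth, leaning back 21 degrees from vertical when shut: lower edge at the chute floor, takeback x = 5 mm, hinged along its top edge at x = 25 mm, 188 mm above the counter; swings inwards: 0 = shut, grows in rad as it opens, to 1.75. A light spring shuts it (0.3 to 0.7 N to push it open)
- tray: low cardboard tray 160 x 124 mm, rim 16 mm high, floor 4 mm thick, fixed; origin on the counter under its centre, x along its long side. The fresh pack starts in it
- fresh: the fresh pack, which starts in the cardboard tray: square-section stick battery, grey with a black band: body 90 x 34 x 34 mm, plus a brass contact nub (10 mm diameter, 6 mm long) in the middle of its +x end; 120 to 195 g. Origin at the centre of the 90 mm body; x along its length towards the nub end. 
- fresh_nub (a point): tip of the fresh pack's nub, 51 mm from the pack's centre along its x
- spent_bay: the spent pack that starts seated in the price checker's bay: square-section stick battery, grey with a black band: body 90 x 34 x 34 mm, plus a brass contact nub (10 mm diameter, 6 mm long) in the middle of its +x end; 120 to 195 g. Origin at the centre of the 90 mm body; x along its length towards the nub end. 
- spent1: a spent pack that starts lying loose on the bare counter (may be absent): square-section stick battery, grey with a black band: body 90 x 34 x 34 mm, plus a brass contact nub (10 mm diameter, 6 mm long) in the middle of its +x end; 120 to 195 g. Origin at the centre of the 90 mm body; x along its length towards the nub end. 
- spent2: a spent pack that starts lying loose on the bare counter (may be absent): square-section stick battery, grey with a black band: body 90 x 34 x 34 mm, plus a brass contact nub (10 mm diameter, 6 mm long) in the middle of its +x end; 120 to 195 g. Origin at the centre of the 90 mm body; x along its length towards the nub end. 
- spent3: a spent pack that starts lying loose on the bare counter (may be absent): square-section stick battery, grey with a black band: body 90 x 34 x 34 mm, plus a brass contact nub (10 mm diameter, 6 mm long) in the middle of its +x end; 120 to 195 g. Origin at the centre of the 90 mm body; x along its length towards the nub end. 
- tin: bystander: a low tin, 84 mm diameter, 45 mm high; origin at the centre of its underside
- cheese: bystander: wrapped block of cheese 60 x 130 x 45 mm; origin at the centre of its underside
- wallet: bystander: black wallet 100 x 190 x 22 mm; origin at the centre of its underside
There are look-alikes about, which are no part of the job. What is shaped like the spent3 but orange is not meant. What is shaped like the spent2 but pink is not meant.

How it is judged:
On the way, in this order (a step that is already met when the one before it is completed fails the run):
1. the spent pack is out of the checker's bay (distance between spent_bay and seat above 0.06 m), for 0.2 s.
2. the fresh pack is seated in the bay, nub under the lip, held by the spring and let go (distance between fresh_nub and contact below 0.0045 m and angle between the x axis of fresh and the x axis of checker, either way round below 0.07 rad and distance between fresh and seat below 0.005 m and value of joint spring_plate between 0.0025 and 0.0075 m and contact force between the fingers and fresh below 0.1 N), for 0.3 s.
At the end, for the whole second after the job is handed in: Fresh pack at rest in the bay: nub tip within 4.5 mm of the contact point, centre within 5 mm of the seat, aligned within 0.07 rad, spring plate pressed 2.5 to 7.5 mm. Every spent pack at rest inside the take-back box, its centre 10 mm or more below the chute floor. Flap under 0.12 rad (distance between fresh_nub and contact below 0.0045 m and angle between the x axis of fresh and the x axis of checker, either way round below 0.07 rad and distance between fresh and seat below 0.005 m and value of joint spring_plate between 0.0025 and 0.0075 m and linear speed of each of fresh, spent_bay, spent1, spent2, spent3 below 0.02 m/s and x of spent_bay in the frame of takeback between 0.008 and 0.26 m and y of spent_bay in the frame of takeback between -0.1 and 0.1 m and height (world z) of each of spent_bay, spent1, spent2, spent3 below 0.12 m and x of spent1 in the frame of takeback between 0.008 and 0.26 m and y of spent1 in the frame of takeback between -0.1 and 0.1 m and x of spent2 in the frame of takeback between 0.008 and 0.26 m and y of spent2 in the frame of takeback between -0.1 and 0.1 m and x of spent3 in the frame of takeback between 0.008 and 0.26 m and y of spent3 in the frame of takeback between -0.1 and 0.1 m and value of joint flap below 0.12 rad); the robot touches nothing.
It fails at once if the tin is moved more than 40 mm (distance of tin from where it was at the start of the episode above 0.04 m).
It fails at once if the cheese is moved more than 40 mm (distance of cheese from where it was at the start of the episode above 0.04 m).
It fails at once if the wallet is moved more than 40 mm (distance of wallet from where it was at the start of the episode above 0.04 m).
Of spent1, spent2, spent3 only 2 to 3 are there at a start; the rules pass over those that are not, and their reading is None.
At some moment in a run one of spent1, spent2, spent3 may be knocked a few centimetres aside while the robot is not near it.
Once in a run the grip may slacken for a moment while it holds something.
It also fails if it takes over 210 s, if anything falls off the work surface, if the arm or the gripper's body presses on something with over 40 N, if the wrist force passes 120 N, or if a joint passes its speed limit or range.

## Working session

There is one attempt and no reset: what is moved stays moved. The work goes in short steps, Python scripts to look and compute and a shell command to move; the robot and the scene stay as the last step left them, time stands still between calls to the robot, and variables do not carry over. Pictures are saved under pics/ and viewed, at most 14 in all, crops included, and the job is handed in when it is done.

```bash
ls; mkdir -p pics; python3 - <<'E'
from workcell import robot
import cv2
s=robot.state(); print(s)
for n in("scene","top"):
    cv2.imwrite(f"pics/{n}0.png",robot.get_image(n)); i=robot.camera_info(n); print(n,i)
print(robot.camera_info("wrist"))
E
```

```text
pics
{'time': 0.0, 'joint_positions': array([ 1.09913143e+00,  2.64777111e-01,  1.60532021e+00, -1.58438808e-05,
        1.27369071e+00, -3.69003170e-02]), 'dq': array([ 0.00093974,  0.00047969,  0.00011822, -0.00267998,  0.00050987,
        0.00043023]), 'joint_torque': array([-2.12429492e-03, -5.02112460e+01, -3.56873345e+01,  7.28170224e-02,
        2.93763634e-02, -1.70933813e-04]), 'eef_pos': array([0.28400328, 0.61159112, 0.2374009 ]), 'tool_rot': array([ 2.15671858e-01,  9.76465281e-01, -1.06429922e-03, -2.68796807e-04]), 'ft_force': array([ 0.23478302, -0.30478195, -0.51201258]), 'torque': array([ 0.02451245,  0.03079068, -0.00101683]), 'gripper_force': 0.0, 'gripper_width': 0.08822677419948308}
scene {'intrinsics': array([[460.740305  ,   0.        , 323.01232819],
       [  0.        , 460.740305  , 244.3032975 ],
       [  0.        ,   0.        ,   1.        ]]), 'T': array([[-0.39796754,  0.64683651, -0.65055696,  1.14832034],
       [ 0.91721902,  0.26647704, -0.29614059,  0.24150439],
       [-0.01819605, -0.71455756, -0.69933997,  0.77356889],
       [ 0.        ,  0
[... 185 characters left out ...]
0.        ,   1.        ]]), 'T': array([[-0.01189537, -0.98386433,  0.17852025,  0.32987006],
       [-0.99979871,  0.01458746,  0.01377494, -0.0140361 ],
       [-0.01615683, -0.17832046, -0.98383981,  1.39458673],
       [ 0.        ,  0.        ,  0.        ,  1.        ]])}
{'intrinsics': array([[356.33840609,   0.        , 319.92901142],
       [  0.        , 356.33840609, 239.82786924],
       [  0.        ,   0.        ,   1.        ]]), 'T': array([[ 0.42221622,  0.87661303,  0.23083122,  0.22379366],
       [ 0.9064931 , -0.40775511, -0.10957204,  0.6392051 ],
       [-0.00192967,  0.25551   , -0.96680449,  0.38518435],
       [ 0.        ,  0.        ,  0.        ,  1.        ]])}
```

View pics/top0.png

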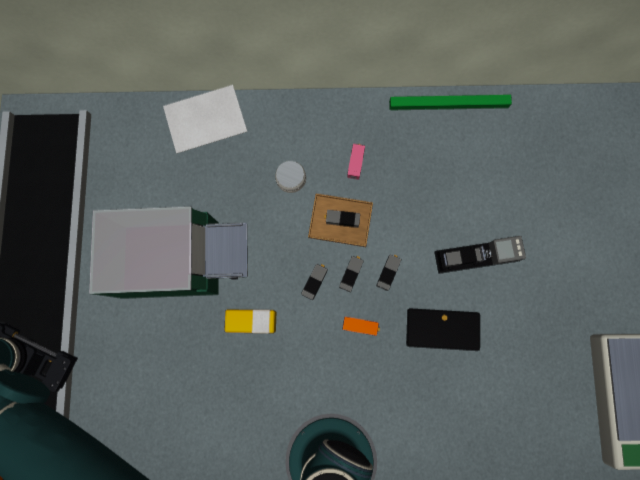

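View pics/scene0.png

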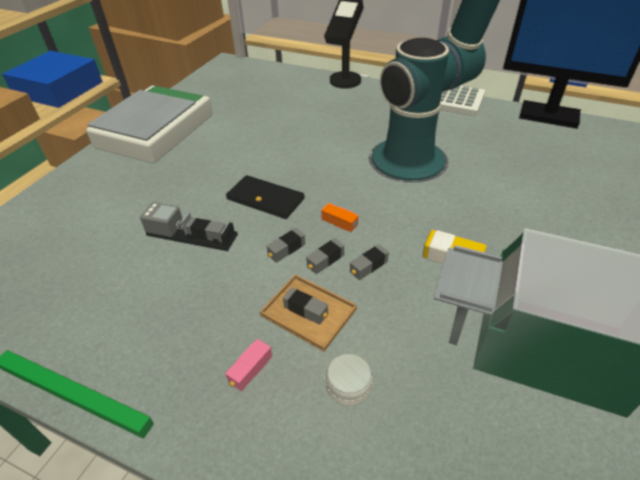

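```bash
cat > h.py <<'E'
import numpy as np,cv2
from workcell import robot
from scipy.spatial.transform import Rotation as R
def p2w(info,pts,z):
    K,T=info["intrinsics"],info["T"]; p=np.atleast_2d(np.array(pts,float))
    d=(T[:3,:3]@np.linalg.inv(K)@np.c_[p,np.ones(len(p))].T).T
    o=T[:3,3]; return o+d*((z-o[2])/d[:,2])[:,None]
def w2p(info,P):
    K,T=info["intrinsics"],info["T"]; c=(np.atleast_2d(P)-T[:3,3])@T[:3,:3]; q=c@K.T; return q[:,:2]/q[:,2:]
def rel(xyz,yaw):
    "tool down, tool y at angle yaw (mod pi) in world: shift & turn to get there"
    s=robot.state(); R0=R.from_quat(s["tool_rot"]); best=None
    for k in(0,np.pi):
        c,sn=np.cos(yaw+k),np.sin(yaw+k)
        Rt=np.array([[sn,c,0],[-c,sn,0],[0,0,-1]]); w=(R0.inv()*R.from_matrix(Rt)).as_rotvec()
        if best is None or np.linalg.norm(w)<np.linalg.norm(best): best=w
    d=R0.inv().apply(np.array(xyz)-s["eef_pos"])
    print("shift",d.round(4),"turn",best.round(3),"q6",s["joint_positions"][5].round(2))
def wrist(name):
    i=robot.camera_info("wrist"); im=robot.get_image("wrist"); cv2.imwrite(f"pics/{name}.png",im); return i,im
def where():
    s=robot.state(); y=R.from_quat(s["tool_rot"]).as_matrix()[:,1]
    print("t",round(s["time"],2),"tcp",s["eef_pos"].round(4),"yaw",np.arctan2(y[1],y[0]).round(3),"w",s["gripper_width"].round(4),"f",s["ft_force"].round(1))
E
python3 - <<'E'
from h import *
t=robot.camera_info("top")
def pr(n,p,z): print(n,p2w(t,p,z).round(3).tolist())
pr("packs",[(315,281),(351,273),(388,272)],.034)
pr("ends",[(308,297),(322,265),(345,289),(357,258),(382,288),(394,257)],.034)
pr("fresh",[(328,217),(358,219)],.038); pr("tray",[(316,194),(373,203),(367,246),(309,238)],.016)
pr("chk",[(436,252),(438,272)],.012);pr("case",[(494,239),(522,236),(525,258),(498,263)],.062)
pr("chute",[(247,223),(206,223),(205,277),(246,278)],.142);pr("box",[(190,207),(192,290),(92,211),(91,294)],.194)
pr("tin",[(290,175)],.045)
E
```

```text
packs [[0.455, 0.034, 0.034], [0.474, -0.061, 0.034], [0.476, -0.159, 0.034]]
ends [[0.413, 0.053, 0.034], [0.497, 0.015, 0.034], [0.433, -0.044, 0.034], [0.514, -0.078, 0.034], [0.434, -0.141, 0.034], [0.515, -0.176, 0.034]]
fresh [[0.626, -0.002, 0.038], [0.619, -0.083, 0.038]]
tray [[0.696, 0.03, 0.016], [0.668, -0.126, 0.016], [0.549, -0.106, 0.016], [0.573, 0.05, 0.016]]
chk [[0.53, -0.292, 0.012], [0.476, -0.294, 0.012]]
case [[0.555, -0.434, 0.062], [0.562, -0.507, 0.062], [0.504, -0.51, 0.062], [0.492, -0.44, 0.062]]
chute [[0.591, 0.198, 0.142], [0.592, 0.3, 0.142], [0.458, 0.299, 0.142], [0.454, 0.198, 0.142]]
box [[0.621, 0.327, 0.194], [0.423, 0.315, 0.194], [0.615, 0.562, 0.194], [0.417, 0.551, 0.194]]
tin [[0.742, 0.099, 0.045]]
```

```bash
sed -i 's/\[\[sn,c,0\],\[-c,sn,0\],\[0,0,-1\]\]/[[-sn,c,0],[c,sn,0],[0,0,-1]]/' h.py
python3 - <<'E'
from h import *
rel((.505,-.33,.2),.14)
E
```

```text
shift [-0.5971 -0.7609  0.039 ] turn [-0.002  0.001  0.996] q6 -0.04
```

```bash
python3 -m jog '[[-0.04,-0.05,0,0,0,0],[-0.08,-0.1,0,0,0,0],[-0.12,-0.15,0,0,0,0],[-0.16,-0.2,0,0,0,0],[-0.2,-0.25,0,0,0,0]]' 0 30
python3 -m jog '[[-0.04,-0.05,0,0,0,0],[-0.08,-0.1,0,0,0,0],[-0.12,-0.15,0,0,0,0],[-0.16,-0.2,0,0,0,0],[-0.2,-0.25,0,0,0,0]]'
python3 -m jog '[[-0.04,-0.05,0.01,0,0,0.18],[-0.08,-0.1,0.02,0,0,0.36],[-0.12,-0.15,0.03,0,0,0.54],[-0.16,-0.2,0.04,0,0,0.72],[-0.2,-0.26,0.04,0,0,0.9]]'
python3 -m jog '[[0,0,0,0,0,0.1],[0,0,0,0,0,0.1],[0,0,0,0,0,0.1],[0,0,0,0,0,0.1],[0,0,0,0,0,0.1]]'
python3 - <<'E'
from h import *
where(); wrist("w1"); rel((.505,-.33,.2),.14)
E
```

```text
time: 0.72
eef_pos: [0.3585, 0.3066, 0.2383]
tool_rot: [0.215, 0.977, -0.0, 0.0]
ft_force: [1.0, 0.3, -0.3]
gripper_width: 0.0882
gripper_force: 0.0
time: 1.35
eef_pos: [0.4327, 0.0031, 0.2386]
tool_rot: [0.216, 0.976, 0.0, 0.0]
ft_force: [0.6, -0.7, -0.1]
gripper_width: 0.0883
gripper_force: 0.0
time: 1.98
eef_pos: [0.5012, -0.2981, 0.1975]
tool_rot: [0.621, 0.784, 0.0, -0.001]
ft_force: [0.3, 0.4, 0.5]
gripper_width: 0.088
gripper_force: 0.0
time: 2.6
eef_pos: [0.5018, -0.2958, 0.1993]
tool_rot: [0.657, 0.754, 0.0, 0.0]
ft_force: [-0.7, -0.4, -0.6]
gripper_width: 0.0883
gripper_force: 0.0Traceback (most recent call last):
  File "<stdin>", line 2, in <module>
  File "h.py", line 23, in where
    print("t",round(s["time"],2),"tcp",s["eef_pos"].round(4),"yaw",np.arctan2(y[1],y[0]).round(3),"w",s["gripper_width"].round(4),"f",s["ft_force"].round(1))
                                                                                                      ^^^^^^^^^^^^^^^^^^^^^^^^
AttributeError: 'float' object has no attribute 'round'
```

```bash
sed -i 's/s\["gripper_width"\].round(4)/round(s["gripper_width"],4)/' h.py
python3 - <<'E'
from h import *
where(); wrist("w1"); rel((.505,-.33,.2),.14)
E
```

```text
t 2.6 tcp [ 0.5018 -0.2958  0.1993] yaw 0.138 w 0.0883 f [-0.7 -0.4 -0.6]
shift [-0.0342 -0.0015 -0.0007] turn [ 0.     0.    -0.003] q6 -0.71
```

View pics/w1.png

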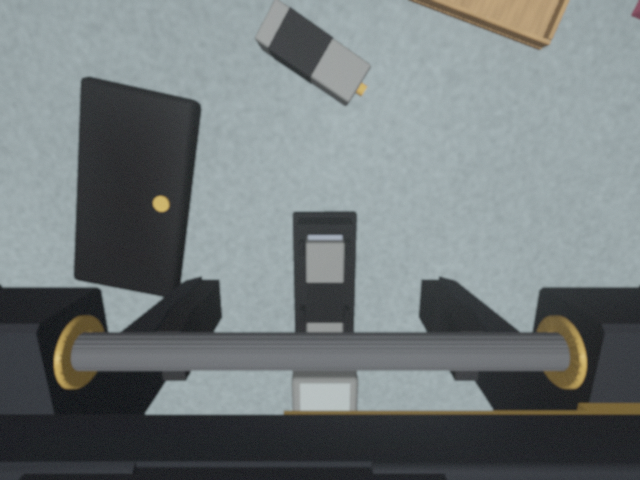

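```bash
python3 -m jog '[[-0.05,0,0,0,0,0],[-0.1,0,0,0,0,0],[-0.14,0,0,0,0,0],[-0.14,0,0,0,0,0],[-0.14,0,0,0,0,0]]'
python3 - <<'E'
from h import *
where(); i,im=wrist("w2"); cv2.imwrite("pics/w2c.png",cv2.resize(im[60:310,220:440],None,fx=2.4,fy=2.4,interpolation=cv2.INTER_CUBIC))
E
```

```text
time: 3.28
eef_pos: [0.5205, -0.4344, 0.1987]
tool_rot: [0.657, 0.754, 0.0, -0.001]
ft_force: [-0.3, 0.6, 0.1]
gripper_width: 0.0879
gripper_force: 0.0
t 3.27 tcp [ 0.5205 -0.4344  0.1987] yaw 0.136 w 0.0879 f [-0.3  0.6  0.1]
```

View pics/w2c.png

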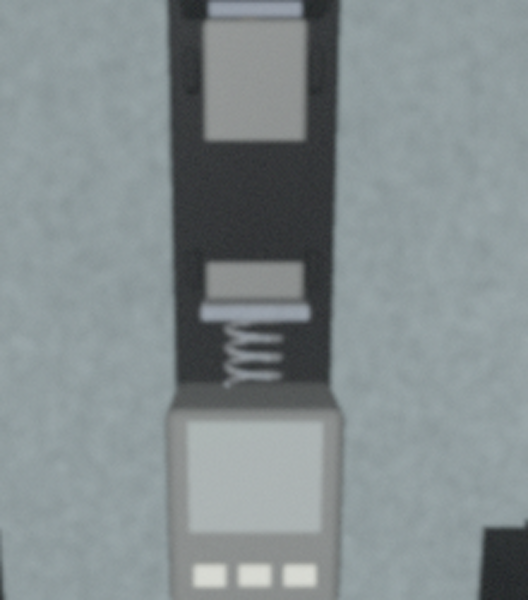

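```bash
python3 - <<'E'
from h import *
i=robot.camera_info("wrist")
c=np.array([(204,20),(307,20),(304,301),(205,301)])/2.4+(220,60)
P=p2w(i,c,.046); print(P.round(4)); print(np.linalg.norm(P-np.roll(P,1,0),axis=1).round(4))
b=np.array([(169,30),(339,30),(177,380),(329,380)])/2.4+(220,60); B=p2w(i,b,.012); print(B.round(4))
m=P.mean(0); f=(P[0]+P[1]-P[2]-P[3]); a=np.arctan2(f[1],f[0]); print("centre",m,"ang",a, "base ang",[np.arctan2(*(B[k]-B[k+2])[1::-1]) for k in(0,1)])
rel((m[0],m[1],.1),a-np.pi/2)
E
```

```text
[[ 0.4912 -0.3136  0.046 ]
 [ 0.5241 -0.3091  0.046 ]
 [ 0.5371 -0.3983  0.046 ]
 [ 0.5028 -0.403   0.046 ]]
[0.0901 0.0332 0.0901 0.0346]
[[ 0.477  -0.3122  0.012 ]
 [ 0.5376 -0.304   0.012 ]
 [ 0.4948 -0.4393  0.012 ]
 [ 0.5547 -0.4311  0.012 ]]
centre [ 0.5138059  -0.35597993  0.046     ] ang 1.7071470570588623 base ang [np.float64(1.7101096080276201), np.float64(1.704837947242189)]
shift [0.0781 0.004  0.0989] turn [-0.    -0.001  0.   ] q6 -0.87
```

```bash
python3 -m jog '[[0.05,0.002,0.0,0,0,0],[0.078,0.004,0.05,0,0,0],[0.078,0.004,0.1,0,0,0],[0.078,0.004,0.15,0,0,0],[0.078,0.004,0.181,0,0,0]]'
python3 -m jog '[[0,0,0,0,0,0],[0,0,0,0,0,0],[0,0,0,0,0,0],[0,0,0,0,0,0],[0,0,0,0,0,0]]' 255 35
python3 -m jog '[[0,0,0,0,0,0],[0,0,0,0,0,0],[-0.003,0,0,0,0,0],[-0.006,0,0,0,0,0],[-0.0085,0,0,0,0,0]]'
python3 -m jog '[[0,0,0,0,0,0],[0,0,-0.01,0,0,0],[0,0,-0.02,0,0,0],[0,0,-0.03,0,0,0],[0,0,-0.04,0,0,0]]'
python3 -m jog '[[0.01,0,-0.04,0,0,0],[0.01,0,-0.08,0,0,0],[0.01,0,-0.13,0,0,0],[0.01,0,-0.15,0,0,0],[0.01,0,-0.15,0,0,0]]'
python3 - <<'E'
from h import *
where(); i,im=wrist("w3"); rel((.525,.2,.22),1.57)
E
```

```text
time: 3.95
eef_pos: [0.5127, -0.3545, 0.0157]
tool_rot: [0.657, 0.754, -0.0, -0.002]
ft_force: [-0.3, -0.0, 0.1]
gripper_width: 0.088
gripper_force: 0.0
time: 4.58
eef_pos: [0.5145, -0.3578, 0.019]
tool_rot: [0.657, 0.753, 0.0, 0.001]
ft_force: [0.3, -1.1, -0.5]
gripper_width: 0.0401
gripper_force: 0.0
time: 5.2
eef_pos: [0.5151, -0.363, 0.0186]
tool_rot: [0.658, 0.753, 0.001, -0.002]
ft_force: [-0.1, 11.4, 10.3]
gripper_width: 0.0338
gripper_force: 35.0
time: 5.82
eef_pos: [0.5137, -0.3639, 0.0568]
tool_rot: [0.658, 0.753, 0.0, -0.003]
ft_force: [-0.3, 5.7, -5.6]
gripper_width: 0.0335
gripper_force: 35.0
time: 6.45
eef_pos: [0.5148, -0.357, 0.2099]
tool_rot: [0.658, 0.753, -0.0, 0.002]
ft_force: [-0.9, 0.4, -1.8]
gripper_width: 0.0336
gripper_force: 35.0
t 6.45 tcp [ 0.5148 -0.357   0.2099] yaw 0.136 w 0.0336 f [-0.9  0.4 -1.8]
shift [ 0.5495  0.0865 -0.0127] turn [-0.     0.    -1.434] q6 -0.78
```

View pics/w3.png

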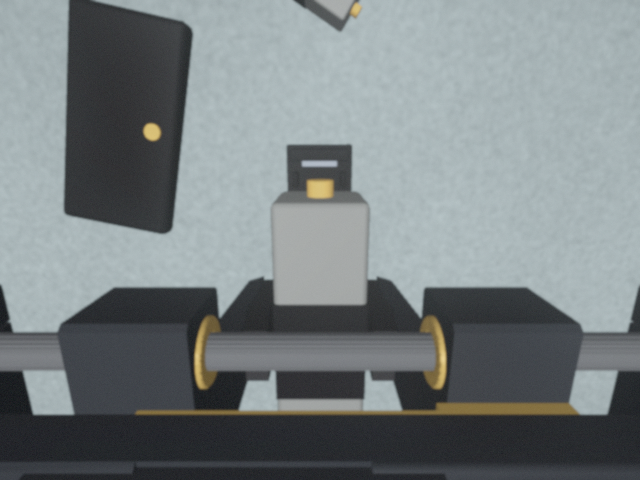

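```bash
python3 -m jog '[[0.05,0.016,-0.01,0,0,0],[0.11,0.036,-0.02,0,0,0],[0.165,0.054,-0.03,0,0,0],[0.225,0.072,-0.03,0,0,0],[0.28,0.09,-0.03,0,0,0]]'
python3 -m jog '[[0.05,0.018,0,0,0,-0.18],[0.1,0.036,0,0,0,-0.36],[0.15,0.054,0,0,0,-0.54],[0.2,0.072,0,0,0,-0.72],[0.257,0.09,0,0,0,-0.9]]'
python3 -m jog '[[0,0,0,0,0,-0.18],[0,0,0,0,0,-0.36],[0,0,0,0,0,-0.534],[0,0,0,0,0,-0.534],[0,0,0,0,0,-0.534]]'
python3 - <<'E'
from h import *
where(); i,im=wrist("w4"); rel((.525,.2,.22),1.57)
E
```

```text
time: 7.12
eef_pos: [0.5636, -0.0642, 0.2348]
tool_rot: [0.657, 0.754, -0.001, -0.002]
ft_force: [-0.8, -0.5, -1.5]
gripper_width: 0.0337
gripper_force: 35.0
time: 7.75
eef_pos: [0.6182, 0.2014, 0.2341]
tool_rot: [0.262, 0.965, -0.002, -0.002]
ft_force: [-0.9, -0.3, -0.9]
gripper_width: 0.0338
gripper_force: 35.0
time: 8.38
eef_pos: [0.6186, 0.2002, 0.236]
tool_rot: [0.002, 1.0, -0.0, -0.001]
ft_force: [-0.6, -0.3, -1.4]
gripper_width: 0.0338
gripper_force: 35.0
t 8.38 tcp [0.6186 0.2002 0.236 ] yaw 1.567 w 0.0338 f [-0.6 -0.3 -1.4]
shift [ 0.0938 -0.0005  0.0167] turn [-0.001 -0.002 -0.002] q6 -1.29
```

View pics/w4.png

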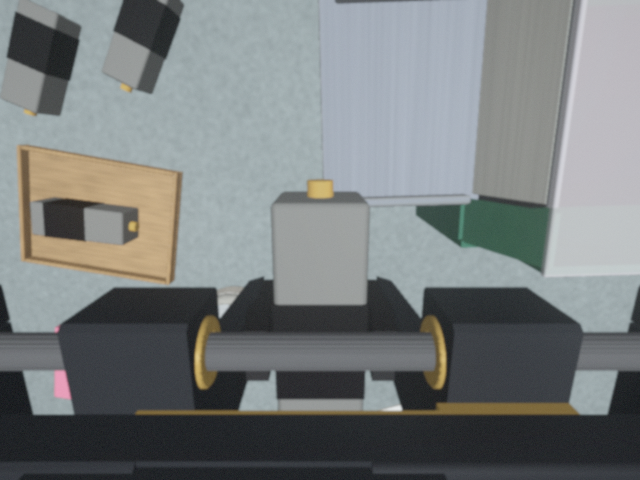

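```bash
python3 - <<'E'
from h import *
i=robot.camera_info("wrist")
print(p2w(i,[(320,5),(324,195),(487,2),(472,197)],.130).round(4)); print(p2w(i,[(330,197),(468,195),(330,206),(470,204),(336,2),(486,-1)],.142).round(4))
t=robot.camera_info("top"); print(p2w(t,[(247,223),(246,278)],.13).round(4))
print(w2p(i,[[.59,.2,.13],[.59,.3,.13],[.455,.2,.13]]))
E
```

```text
[[0.4666 0.2006 0.13  ]
 [0.5863 0.203  0.13  ]
 [0.4655 0.3055 0.13  ]
 [0.5882 0.3088 0.13  ]]
[[0.5861 0.2069 0.142 ]
 [0.5851 0.3008 0.142 ]
 [0.5923 0.2069 0.142 ]
 [0.5913 0.3028 0.142 ]
 [0.4692 0.2102 0.142 ]
 [0.468  0.2997 0.142 ]]
[[0.5934 0.2    0.13  ]
 [0.4555 0.2003 0.13  ]]
[[319.87520351 200.1824477 ]
 [459.44473073 199.58634738]
 [318.91637163 -16.27844326]]
```

```bash
python3 -m jog '[[0.045,0.02,0,0,0,0],[0.09,0.042,0,0,0,0],[0.09,0.042,0.04,0,0,0.01],[0.09,0.042,0.08,0,0,-0.015],[0.09,0.042,0.097,0,0,-0.015]]'
python3 -m jog '[[0,0,0,0,0,0],[0,0,0,0,0,0],[0,0,0,0,0,0],[0,0,0,0,0,0],[0,0,0,0,0,0]]' 110
python3 -m jog '[[0,0,-0.05,0,0,0],[0,-0.025,-0.055,0,0,0],[0,-0.055,-0.055,0,0,0],[0,-0.055,-0.03,0,0,0],[0,-0.055,-0.007,0,0,0]]' 110
python3 -m jog '[[0,0,0,0,0,0],[0,0,0,0,0,0],[0,0.003,0,0,0,0],[0,0.01,0,0,0,0],[0,0.025,0,0,0,0]]' 255
python3 -m jog '[[0,0.015,0,0,0,0],[0,0.03,0,0,0,0],[0,0.045,0,0,0,0],[0,0.06,0,0,0,0],[0,0.07,0,0,0,0]]'
python3 - <<'E'
from h import *
where(); i,im=wrist("w5"); rel((.525,.29,.145),1.57)
E
```

```text
time: 9.05
eef_pos: [0.5275, 0.2419, 0.1383]
tool_rot: [-0.006, 1.0, -0.001, -0.002]
ft_force: [-0.4, -0.0, -0.5]
gripper_width: 0.0336
gripper_force: 35.0
time: 9.68
eef_pos: [0.5298, 0.2428, 0.1417]
tool_rot: [-0.007, 1.0, 0.0, 0.0]
ft_force: [0.1, -0.0, -0.7]
gripper_width: 0.0503
gripper_force: 0.0
time: 10.3
eef_pos: [0.5316, 0.1872, 0.1493]
tool_rot: [-0.007, 1.0, 0.0, 0.002]
ft_force: [0.7, -2.2, 2.4]
gripper_width: 0.0501
gripper_force: 0.9
time: 10.92
eef_pos: [0.5301, 0.2132, 0.1485]
tool_rot: [-0.007, 1.0, 0.0, 0.0]
ft_force: [-0.3, -1.5, 1.4]
gripper_width: 0.0025
gripper_force: 0.5
time: 11.55
eef_pos: [0.5285, 0.2837, 0.1476]
tool_rot: [-0.007, 1.0, -0.0, -0.0]
ft_force: [0.6, -1.8, 0.4]
gripper_width: 0.0005
gripper_force: 0.9
t 11.55 tcp [0.5285 0.2837 0.1476] yaw 1.586 w 0.0005 f [ 0.6 -1.8  0.4]
shift [0.0034 0.0054 0.0027] turn [ 0.001 -0.     0.016] q6 -1.13
```

View pics/w5.png

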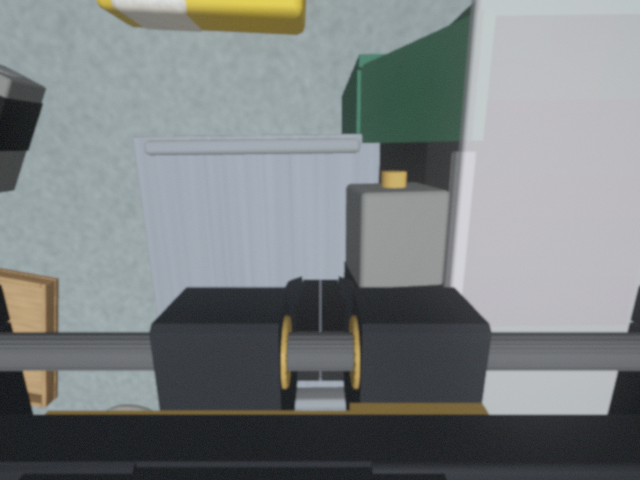

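```bash
python3 -m jog '[[0,0.008,0,0,0,0],[0,0.016,0,0,0,0],[0,0.024,0,0,0,0],[0,0.028,0,0,0,0],[0,0.028,0,0,0,0]]'
python3 -m jog '[[0,-0.02,0,0,0,0],[0,-0.05,0,0,0,0],[0,-0.08,-0.02,0,0,0],[0,-0.11,-0.06,0,0,0],[0,-0.11,-0.08,0,0,0]]' 0
python3 - <<'E'
from h import *
where(); i,im=wrist("w6"); rel((.62,-.12,.2),.136)
E
```

```text
time: 12.22
eef_pos: [0.5284, 0.3053, 0.148]
tool_rot: [-0.008, 1.0, -0.005, -0.001]
ft_force: [-1.1, -18.6, 6.3]
gripper_width: 0.0003
gripper_force: 9.9
time: 12.85
eef_pos: [0.531, 0.1995, 0.2303]
tool_rot: [-0.006, 1.0, 0.001, 0.001]
ft_force: [-0.2, 0.4, -0.0]
gripper_width: 0.0485
gripper_force: 0.0
t 12.85 tcp [0.531  0.1995 0.2303] yaw 1.582 w 0.0485 f [-0.2  0.4 -0. ]
shift [-0.0837 -0.3221  0.0325] turn [0.007 0.003 1.447] q6 -1.27
```

View pics/w6.png

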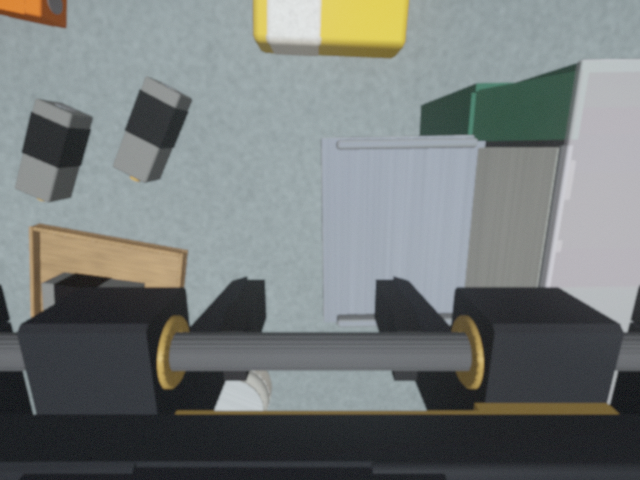

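```bash
python3 -m jog '[[-0.016,-0.05,0,0,0,0.18],[-0.032,-0.11,0,0,0,0.36],[-0.048,-0.16,0,0,0,0.54],[-0.064,-0.21,0,0,0,0.72],[-0.075,-0.27,0,0,0,0.9]]'
python3 -m jog '[[-0.033,-0.034,0.01,0,0,0.18],[-0.043,-0.034,0.02,0,0,0.36],[-0.043,-0.034,0.03,0,0,0.54],[-0.043,-0.034,0.03,0,0,0.72],[-0.043,-0.034,0.03,0,0,0.77]]'
python3 - <<'E'
from h import *
where(); i,im=wrist("w7"); rel((.615,-.13,.2),-.09)
E
```

```text
time: 13.52
eef_pos: [0.6096, -0.0682, 0.2269]
tool_rot: [0.43, 0.903, 0.001, -0.0]
ft_force: [0.3, -0.7, -0.3]
gripper_width: 0.088
gripper_force: 0.0
time: 14.15
eef_pos: [0.6097, -0.1218, 0.1963]
tool_rot: [0.737, 0.676, -0.0, -0.001]
ft_force: [0.5, 0.4, 0.7]
gripper_width: 0.0882
gripper_force: 0.0
t 14.15 tcp [ 0.6097 -0.1218  0.1963] yaw -0.087 w 0.0882 f [0.5 0.4 0.7]
shift [-0.0077  0.0059 -0.0035] turn [-0.001 -0.001  0.002] q6 -0.15
```

View pics/w7.png

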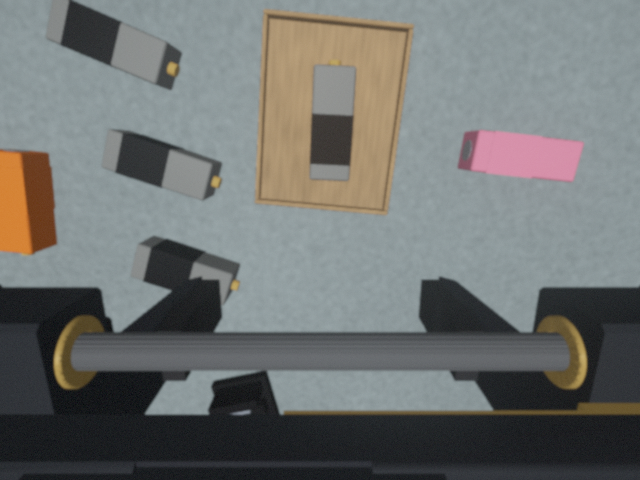

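```bash
python3 - <<'E'
from h import *
i=robot.camera_info("wrist")
def pk(c,z):
    P=p2w(i,c,z); print(P.round(4).tolist(),np.linalg.norm(P-np.roll(P,1,0),axis=1).round(4))
    m=P.mean(0); f=(P[0]+P[1]-P[2]-P[3]); a=np.arctan2(f[1],f[0]); print("centre",m.round(4),"ang",a.round(3)); return m,a
m,a=pk([(314.5,66),(355,66),(349.5,180),(310,179)],.038)
rel((*m[:2],.0115),a-np.pi/2)
print("tray",p2w(i,[(265,11),(412,26),(386,213),(256,202)],.016).round(3).tolist())
E
```

```text
[[0.6153, 0.0041, 0.038], [0.6471, 0.0013, 0.038], [0.6368, -0.0871, 0.038], [0.6034, -0.0833, 0.038]] [0.0882 0.0319 0.0889 0.0336]
centre [ 0.6256 -0.0412  0.038 ] ang 1.445
shift [0.0814 0.009  0.1851] turn [-0.001 -0.001  0.039] q6 -0.15
tray [[0.579, 0.053, 0.016], [0.698, 0.031, 0.016], [0.67, -0.123, 0.016], [0.551, -0.102, 0.016]]
```

```bash
python3 -m jog '[[0.05,0.005,0.03,0,0,0.039],[0.081,0.009,0.08,0,0,0.039],[0.081,0.009,0.13,0,0,0.039],[0.081,0.009,0.165,0,0,0.039],[0.081,0.009,0.184,0,0,0.039]]' 80
python3 -m jog '[[0,0,0,0,0,0],[0,0,0,0,0,0],[0,0,0,0,0,0],[0,0,0,0,0,0],[0,0,0,0,0,0]]' 255 35
python3 -m jog '[[0,0,0,0,0,0],[0,0,-0.03,0,0,0],[0,0,-0.08,0,0,0],[0,0,-0.13,0,0,0],[0,0,-0.18,0,0,0]]'
python3 - <<'E'
from h import *
where(); rel((.51,-.35,.2),.136)
E
```

```text
time: 14.82
eef_pos: [0.6237, -0.0418, 0.0108]
tool_rot: [0.749, 0.663, -0.001, -0.002]
ft_force: [0.1, -1.0, -0.1]
gripper_width: 0.0606
gripper_force: 0.0
time: 15.45
eef_pos: [0.6272, -0.0434, 0.0161]
tool_rot: [0.75, 0.662, 0.001, 0.001]
ft_force: [-0.7, 1.4, 7.2]
gripper_width: 0.0335
gripper_force: 35.0
time: 16.08
eef_pos: [0.6249, -0.0431, 0.1952]
tool_rot: [0.75, 0.662, -0.0, -0.0]
ft_force: [1.3, -0.1, -1.8]
gripper_width: 0.0337
gripper_force: 35.0
t 16.07 tcp [ 0.6249 -0.0431  0.1952] yaw -0.124 w 0.0337 f [ 1.3 -0.1 -1.8]
shift [-0.3187 -0.076  -0.0048] turn [-0.001 -0.    -0.26 ] q6 0.02
```

```bash
python3 - <<'E'
from h import *
L=[(-.0085,0,0,0),(0,0,-.04,0),(.01,0,-.15,0),(.28,.09,-.03,0),(.257,.09,0,-.9),(0,0,0,-.534),(.09,.042,.097,-.015),(0,-.055,-.007,0),(0,.025,0,0),(0,.07,0,0),(0,.028,0,0),(0,-.11,-.08,0),(-.075,-.27,0,.9),(-.043,-.034,.03,.77),(.081,.009,.184,.039),(0,0,-.18,0)]
y0=.136; P=np.array([.5138,-.3560,.018]); T=R.from_matrix([[-np.sin(y0),np.cos(y0),0],[np.cos(y0),np.sin(y0),0],[0,0,-1]])
for d in L: P=P+T.apply(d[:3]); T=T*R.from_rotvec([0,0,d[3]])
y=T.as_matrix()[:,1]; print("cmd",P.round(4),np.arctan2(y[1],y[0]))
E_=[];Q=[]
for k in range(6):
    im=robot.get_image("wrist"); s=robot.state(); E_.append(s["eef_pos"]); yy=R.from_quat(s["tool_rot"]).as_matrix()[:,1]; Q.append(np.arctan2(yy[1],yy[0]))
print("meas",np.mean(E_,0).round(4),np.std(E_,0).round(4),np.mean(Q))
cv2.imwrite("pics/w8.png",im); o=cv2.imread("pics/w3.png")
for n,m in(("spent",o),("fresh",im)):
    print(n,[tuple(m[r,300]) for r in range(186,212,2)]); g=m.mean(2)
    print(" nub",[int(v) for v in m[165:200:2,320,0]]); print(" sides r240",np.where(np.abs(np.diff(m[240].mean(1)))>12)[0], "band",np.where(np.abs(np.diff(m[280:330,320].mean(1)))>15)[0]+280)
cv2.imwrite("pics/cmp.png",np.hstack([o[150:320,240:400],im[150:320,240:400]]).repeat(2,0).repeat(2,1))
E
```

```text
cmd [ 0.6253 -0.0418  0.194 ] -0.12400000000000011
meas [ 0.6269 -0.0434  0.1972] [0.0022 0.0002 0.0044] -0.12410119827831383
spent [(np.uint8(73), np.uint8(71), np.uint8(71)), (np.uint8(76), np.uint8(75), np.uint8(73)), (np.uint8(79), np.uint8(77), np.uint8(77)), (np.uint8(102), np.uint8(102), np.uint8(99)), (np.uint8(105), np.uint8(107), np.uint8(104)), (np.uint8(107), np.uint8(107), np.uint8(105)), (np.uint8(105), np.uint8(106), np.uint8(103)), (np.uint8(107), np.uint8(109), np.uint8(106)), (np.uint8(119), np.uint8(119), np.uint8(117)), (np.uint8(149), np.uint8(150), np.uint8(147)), (np.uint8(163), np.uint8(164), np.uint8(162)), (np.uint8(167), np.uint8(168), np.uint8(165)), (np.uint8(170), np.uint8(172), np.uint8(168))]
 nub [185, 105, 73, 72, 72, 70, 73, 78, 105, 123, 124, 125, 123, 125, 124, 125, 119, 107]
 sides r240 [368 369] band [303 304 305]
fresh [(np.uint8(134), np.uint8(171), np.uint8(196)), (np.uint8(116), np.uint8(141), np.uint8(159)), (np.uint8(93), np.uint8(99), np.uint8(101)), (np.uint8(95), np.uint8(98), np.uint8(98)), (np.uint8(96), np.uint8(99), np.uint8(99)), (np.uint8(95), np.uint8(97), np.uint8(99)), (np.uint8(116), np.uint8(119), np.uint8(119)), (np.uint8(143), np.uint8(144), np.uint8(144)), (np.uint8(154), np.uint8(155), np.uint8(154)), (np.uint8(158), np.uint8(161), np.uint8(159)), (np.uint8(161), np.uint8(163), np.uint8(161)), (np.uint8(159), np.uint8(161), np.uint8(159)), (np.uint8(160), np.uint8(161), np.uint8(161))]
 nub [131, 131, 130, 130, 128, 114, 90, 112, 115, 114, 113, 113, 115, 114, 108, 98, 100, 131]
 sides r240 [123 124 125 255 257 258 366 377 379 380 443 444 456 457 458] band [295 296 297 298]
```

View pics/cmp.png

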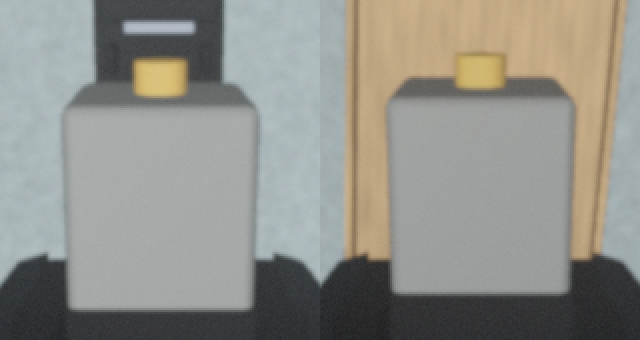

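```bash
python3 - <<'E'
from h import *
s=robot.state(); i=robot.camera_info("wrist"); T0=R.from_quat(s["tool_rot"])
for n,rows,hs in(("spent",(203.5,305),(.026,.028,.030)),("fresh",(198.5,297),(.021,.024,.026))):
    for h in hs:
        for r in rows: print(n,h,r,T0.inv().apply(p2w(i,[(320,r)],s["eef_pos"][2]+h)[0]-s["eef_pos"])[:2].round(4),end=' ')
        print()
for n,c,h in(("spent",(272,368),.028),("fresh",(274.5,365.5),.024)):
    a=p2w(i,[(c[0],240),(c[1],240)],s["eef_pos"][2]+h); print(n,"width",np.linalg.norm(a[0]-a[1]).round(4), T0.inv().apply(a.mean(0)-s["eef_pos"]).round(4))
E
```

```text
spent 0.026 203.5 [ 0.0458 -0.001 ] spent 0.026 305 [ 0.0078 -0.0011] 
spent 0.028 203.5 [ 0.0461 -0.001 ] spent 0.028 305 [ 0.0088 -0.0011] 
spent 0.03 203.5 [ 0.0464 -0.001 ] spent 0.03 305 [ 0.0097 -0.0011] 
fresh 0.021 198.5 [ 0.0468 -0.001 ] fresh 0.021 297 [ 0.0088 -0.0011] 
fresh 0.024 198.5 [ 0.0472 -0.001 ] fresh 0.024 297 [ 0.0102 -0.0011] 
fresh 0.026 198.5 [ 0.0475 -0.001 ] fresh 0.026 297 [ 0.0111 -0.0011] 
spent width 0.0334 [ 0.0333 -0.001  -0.028 ]
fresh width 0.0327 [ 0.0323 -0.001  -0.024 ]
```

```bash
python3 -m jog '[[-0.055,-0.012,0,0,0,-0.05],[-0.11,-0.024,0,0,0,-0.1],[-0.165,-0.036,0,0,0,-0.15],[-0.22,-0.049,0,0,0,-0.2],[-0.275,-0.062,0,0,0,-0.26]]'
python3 - <<'E'
from h import *
E=[]
for k in range(6): i,im=wrist("w9"); E.append(robot.state()["eef_pos"])
print(np.mean(E,0)); where()
# expected remaining to target
P=np.array([.6253,-.0418])+(-.275)*np.array([.1237,.9923])-.062*np.array([.9923,-.1237]); d=np.array([.5133,-.3522])-P
print(P,"left x",d@[-.1355,.9908],"y",d@[.9908,.1355])
E
```

```text
time: 17.0
eef_pos: [0.5277, -0.309, 0.1908]
tool_rot: [0.657, 0.754, -0.0, -0.002]
ft_force: [1.0, -1.2, -1.2]
gripper_width: 0.0339
gripper_force: 35.0
[ 0.52758612 -0.31018423  0.1912622 ]
t 17.3 tcp [ 0.5294 -0.3071  0.1921] yaw 0.136 w 0.0336 f [ 0.2 -0.1 -1.6]
[ 0.5297599 -0.3070131] left x -0.042540864069999976 y -0.02243129386999997
```

```bash
python3 -m jog '[[-0.02,-0.01,-0.014,0,0,0],[-0.0425,-0.0224,-0.014,0,0,0],[-0.0425,-0.0224,-0.014,0,0,0],[-0.0425,-0.0224,-0.014,0,0,0],[-0.0425,-0.0224,-0.014,0,0,0]]'
python3 - <<'E'
from h import *
i,im=wrist("w10"); o=cv2.imread("pics/w3.png"); t=o[140:176,280:360]
r=cv2.matchTemplate(im,t,cv2.TM_CCOEFF_NORMED); _,v,_,p=cv2.minMaxLoc(r); print(v,p,"was (280,140)")
x,y=p; q=r[y-1:y+2,x-1:x+2]; print("sub",.5*(q[1,2]-q[1,0])/(2*q[1,1]-q[1,0]-q[1,2]),.5*(q[2,1]-q[0,1])/(2*q[1,1]-q[0,1]-q[2,1]))
a=p2w(i,[(320,163),(320,164),(321,163)],.0415); print(a[1]-a[0],a[2]-a[0]); where()
E
```

```text
time: 17.92
eef_pos: [0.5139, -0.3528, 0.2081]
tool_rot: [0.657, 0.754, 0.0, -0.0]
ft_force: [-0.1, -0.5, -1.6]
gripper_width: 0.0337
gripper_force: 35.0
0.9155528545379639 (281, 145) was (280,140)
sub 0.014912217 0.32013458
[ 0.00011446 -0.00083737  0.        ] [0.00085512 0.00011684 0.        ]
t 17.98 tcp [ 0.5138 -0.3528  0.208 ] yaw 0.137 w 0.0332 f [ 0.2  0.3 -1.5]
```

```bash
python3 - <<'E'
from h import *
s=robot.state(); i=robot.camera_info("wrist"); T0=R.from_quat(s["tool_rot"]); im=cv2.imread("pics/w10.png"); o=cv2.imread("pics/w3.png")
print([int(v) for v in o[154:174,320].mean(1)],[int(v) for v in im[158:180,321].mean(1)])
for r in (166,167,171,172,173):
    print(r,T0.inv().apply(p2w(i,[(321,r)],.0415)[0]-s["eef_pos"])[:2].round(4))
E
```

```text
[73, 72, 73, 70, 70, 84, 116, 161, 182, 188, 187, 175, 145, 99, 74, 72, 71, 70, 72, 70] [73, 75, 72, 72, 70, 72, 73, 81, 121, 161, 182, 186, 186, 176, 145, 105, 83, 90, 110, 136, 160, 173]
166 [ 0.0483 -0.0002]
167 [ 0.0474 -0.0002]
171 [ 0.044  -0.0002]
172 [ 0.0432 -0.0002]
173 [ 0.0423 -0.0002]
```

```bash
python3 -m jog '[[0,0.0007,0.04,0,0,0],[0,0.0007,0.08,0,0,0],[0,0.0007,0.12,0,0,0],[0,0.0007,0.14,0,0,0],[0,0.0007,0.15,0,0,0]]' 255 40
python3 -m jog '[[-0.004,0,0,0,0,0],[-0.008,0,0,0,0,0],[-0.012,0,0,0,0,0],[-0.0125,0,0,0,0,0],[-0.0125,0,0,0,0,0]]'
python3 - <<'E'
from h import *
where(); i,im=wrist("w11"); cv2.imwrite("pics/w11c.png",im[80:400,160:480])
E
```

```text
time: 18.6
eef_pos: [0.5141, -0.3529, 0.0571]
tool_rot: [0.657, 0.754, -0.0, -0.001]
ft_force: [0.1, -0.4, -0.9]
gripper_width: 0.0338
gripper_force: 40.0
time: 19.23
eef_pos: [0.5162, -0.3654, 0.0587]
tool_rot: [0.658, 0.753, 0.0, -0.0]
ft_force: [-1.2, 6.1, -1.1]
gripper_width: 0.0337
gripper_force: 40.0
t 19.23 tcp [ 0.5162 -0.3654  0.0587] yaw 0.136 w 0.0337 f [-1.2  6.1 -1.1]
```

View pics/w11c.png

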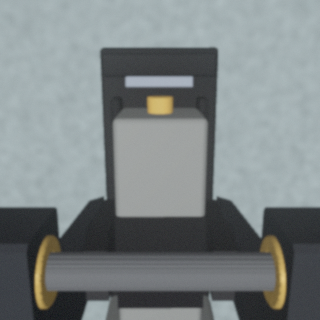

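```bash
python3 -m jog '[[0,0,0.01,0,0,0],[0,0,0.02,0,0,0],[0,0,0.03,0,0,0],[0,0,0.035,0,0,0],[0,0,0.036,0,0,0]]'
python3 -m jog '[[0.002,0,0,0,0,0],[0.004,0,0,0,0,0],[0.006,0,0,0,0,0],[0.008,0,0,0,0,0],[0.009,0,0,0,0,0]]'
```

```text
time: 19.9
eef_pos: [0.5165, -0.3657, 0.0241]
tool_rot: [0.657, 0.753, 0.0, 0.0]
ft_force: [-4.7, 8.9, 9.8]
gripper_width: 0.034
gripper_force: 40.0
time: 20.52
eef_pos: [0.5162, -0.359, 0.0241]
tool_rot: [0.657, 0.754, -0.0, 0.003]
ft_force: [-2.3, -0.7, 5.2]
gripper_width: 0.0334
gripper_force: 40.0
```

```bash
python3 -m jog '[[0,0,0,0,0,0],[0,0,0,0,0,0],[0,0,0,0,0,0],[0,0,0,0,0,0],[0,0,0,0,0,0]]' 0
python3 -m jog '[[0,0,-0.04,0,0,0],[0,0,-0.09,0,0,0],[-0.03,0,-0.14,0,0,0],[-0.06,0,-0.18,0,0,0],[-0.08,0,-0.18,0,0,0]]'
python3 - <<'E'
from h import *
where(); i,im=wrist("w12"); cv2.imwrite("pics/w12c.png",cv2.resize(im[60:310,220:440],None,fx=2.4,fy=2.4,interpolation=cv2.INTER_CUBIC))
E
```

```text
time: 21.15
eef_pos: [0.5148, -0.3569, 0.0219]
tool_rot: [0.657, 0.754, -0.0, -0.0]
ft_force: [-0.4, 0.8, 0.0]
gripper_width: 0.0818
gripper_force: 0.0
time: 21.78
eef_pos: [0.5279, -0.4393, 0.2076]
tool_rot: [0.658, 0.753, -0.0, 0.005]
ft_force: [0.7, 0.6, -0.4]
gripper_width: 0.0881
gripper_force: 0.0
t 21.77 tcp [ 0.5279 -0.4393  0.2076] yaw 0.136 w 0.0881 f [ 0.7  0.6 -0.4]
```

View pics/w12c.png

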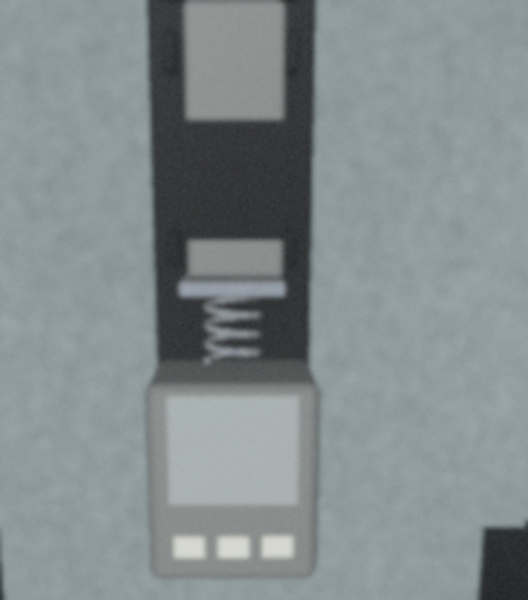

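```bash
python3 -m jog '[[0.05,0.01,0,0,0,0],[0.1,0.02,0,0,0,-0.15],[0.15,0.03,0,0,0,-0.33],[0.2,0.04,0,0,0,-0.5],[0.25,0.045,0,0,0,-0.68]]'
python3 -m jog '[[0.05,0,0,0,0,-0.17],[0.08,-0.05,0,0,0,-0.35],[0.08,-0.05,0,0,0,-0.35],[0.08,-0.05,0,0,0,-0.35],[0.08,-0.05,0,0,0,-0.35]]'
cat > det.py <<'E'
from h import *
def det(tag,show=False):
    i,im=wrist(tag); where(); hsv=cv2.cvtColor(cv2.GaussianBlur(im,(5,5),0),cv2.COLOR_BGR2HSV)
    bg=np.median(hsv[:275].reshape(-1,3),0); print("bg",bg)
    band=(hsv[...,2]<70).astype(np.uint8)   # black band
    grey=(hsv[...,1]<bg[1]*.55).astype(np.uint8)
    m=band|grey; m[283:]=0; m=cv2.morphologyEx(m,cv2.MORPH_OPEN,np.ones((5,5))); m=cv2.morphologyEx(m,cv2.MORPH_CLOSE,np.ones((9,9)))
    cs,_=cv2.findContours(m,cv2.RETR_EXTERNAL,cv2.CHAIN_APPROX_NONE)
    for c in cs:
        if cv2.contourArea(c)<1500: continue
        b=cv2.boxPoints(cv2.minAreaRect(c)); W=p2w(i,b,.03); e=[W[1]-W[0],W[2]-W[1]]; l=max(e,key=np.linalg.norm)
        a=(np.arctan2(l[1],l[0])+np.pi/2)%np.pi-np.pi/2
        print("px",b.mean(0).round(),"size",[round(float(np.linalg.norm(v)),3) for v in e],"centre",W.mean(0)[:2].round(3),"ang",a.round(3))
    cv2.imwrite(f"pics/{tag}_v.png",np.hstack([cv2.resize(im,(400,300)),cv2.resize(cv2.cvtColor(m*255,cv2.COLOR_GRAY2BGR),(400,300))]))
E
python3 -c "
from det import *
det('w13')"
```

```text
time: 22.45
eef_pos: [0.5347, -0.1797, 0.1992]
tool_rot: [0.366, 0.931, 0.0, -0.002]
ft_force: [0.4, 0.1, 0.2]
gripper_width: 0.0879
gripper_force: 0.0
time: 23.08
eef_pos: [0.4446, -0.164, 0.2017]
tool_rot: [0.201, 0.979, 0.0, -0.0]
ft_force: [-0.2, 0.3, -0.8]
gripper_width: 0.0878
gripper_force: 0.0
t 23.12 tcp [ 0.4447 -0.1641  0.2018] yaw 1.165 w 0.0883 f [-0.2  0.3 -0.3]
bg [ 94.  21. 170.]
px [338. 242.] size [0.078, 0.032] centre [ 0.47  -0.157] ang -0.425
px [435. 204.] size [0.091, 0.04] centre [ 0.473 -0.063] ang -0.447
px [534. 136.] size [0.092, 0.048] centre [0.451 0.033] ang -0.514
px [131. 157.] size [0.182, 0.093] centre [ 0.328 -0.296] ang 1.496
```

View pics/w13_v.png

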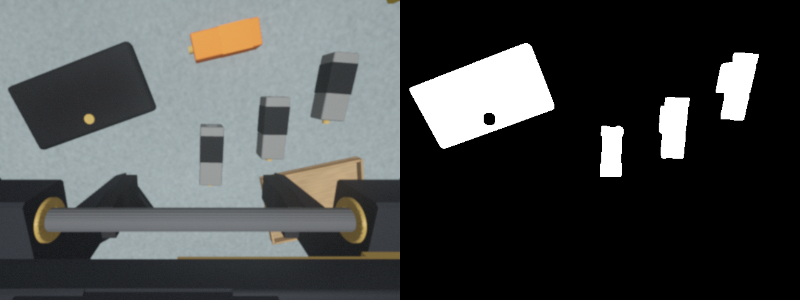

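```bash
python3 -m jog '[[-0.026,0.017,0.04,0,0,0],[-0.026,0.017,0.09,0,0,0],[-0.026,0.017,0.14,0,0,0],[-0.026,0.017,0.18,0,0,0],[-0.026,0.017,0.195,0,0,0]]' 52
python3 -m jog '[[0,0,0,0,0,0],[0,0,0,0,0,0],[0,0,0,0,0,0],[0,0,0,0,0,0],[0,0,0,0,0,0]]' 255 40
python3 -m jog '[[0,0,0,0,0,0],[0,0,-0.05,0,0,0],[0,0,-0.1,0,0,0],[0,0,-0.16,0,0,0],[0,0,-0.215,0,0,0]]'
python3 -m jog '[[0.014,0.045,0,0,0,0],[0.028,0.09,0,0,0,-0.1],[0.042,0.14,0,0,0,-0.2],[0.056,0.19,0,0,0,-0.3],[0.07,0.24,0,0,0,-0.42]]'
python3 - <<'E'
from h import *
E=[]
for k in range(4): robot.get_image("wrist"); E.append(robot.state()["eef_pos"])
print(np.mean(E,0)); where(); rel((.529,.242,.139),1.585)
E
```

```text
time: 23.75
eef_pos: [0.473, -0.1578, 0.0042]
tool_rot: [0.201, 0.98, 0.0, -0.002]
ft_force: [0.5, 0.8, 0.7]
gripper_width: 0.0701
gripper_force: 0.0
time: 24.38
eef_pos: [0.4755, -0.159, 0.0085]
tool_rot: [0.201, 0.98, -0.0, 0.001]
ft_force: [-0.9, 0.4, 6.3]
gripper_width: 0.0337
gripper_force: 39.9
time: 25.0
eef_pos: [0.4739, -0.1584, 0.2238]
tool_rot: [0.201, 0.98, -0.0, 0.0]
ft_force: [0.8, -0.2, -1.6]
gripper_width: 0.0341
gripper_force: 39.9
time: 25.62
eef_pos: [0.5041, 0.0912, 0.2218]
tool_rot: [-0.009, 1.0, -0.0, -0.0]
ft_force: [0.1, 0.4, -1.3]
gripper_width: 0.0335
gripper_force: 39.9
[0.50422638 0.09310478 0.22174701]
t 25.82 tcp [0.504  0.0902 0.2216] yaw 1.588 w 0.0338 f [ 0.7 -0.1 -1.9]
shift [-0.0277  0.1514  0.0824] turn [-0.001 -0.001  0.003] q6 -1.46
```

```bash
python3 -m jog '[[-0.01,0.05,0,0,0,0],[-0.02,0.1,0,0,0,0],[-0.0265,0.149,0,0,0,0],[-0.0265,0.149,0.05,0,0,0],[-0.0265,0.149,0.075,0,0,0]]'
python3 -m jog '[[0,0,0.006,0,0,0],[0,0,0.007,0,0,0],[0,0,0.007,0,0,0],[0,0,0.007,0,0,0],[0,0,0.007,0,0,0]]'
python3 -m jog '[[0,0,0,0,0,0],[0,0,0,0,0,0],[0,0,0,0,0,0],[0,0,0,0,0,0],[0,0,0,0,0,0]]' 110
python3 -m jog '[[0,0,-0.05,0,0,0],[0,-0.03,-0.055,0,0,0],[0,-0.06,-0.055,0,0,0],[0,-0.06,-0.03,0,0,0],[0,-0.06,-0.007,0,0,0]]' 110
python3 -m jog '[[0,0,0,0,0,0],[0,0,0,0,0,0],[0,0.003,0,0,0,0],[0,0.01,0,0,0,0],[0,0.025,0,0,0,0]]' 255
python3 -m jog '[[0,0.015,0,0,0,0],[0,0.03,0,0,0,0],[0,0.045,0,0,0,0],[0,0.06,0,0,0,0],[0,0.075,0,0,0,0]]'
python3 -m jog '[[0,0.005,0,0,0,0],[0,0.01,0,0,0,0],[0,0.014,0,0,0,0],[0,0.018,0,0,0,0],[0,0.018,0,0,0,0]]'
python3 -m jog '[[0,-0.02,0,0,0,0],[0,-0.05,0,0,0,0],[0,-0.08,-0.02,0,0,0],[0,-0.11,-0.06,0,0,0],[0,-0.11,-0.08,0,0,0]]' 52
python3 -c "
from det import *
i,im=wrist('w14'); o=cv2.imread('pics/w6.png'); print(np.abs(im[130:280,330:640].astype(int)-o[130:280,330:640]).mean())
for n,g in(('o',o),('n',im)):
  for r in(170,230): print(n,r,[int(v) for v in g[r,300:640:12].mean(1)])
rel((.535,-.087,.2),1.165)"
```

```text
time: 26.45
eef_pos: [0.5275, 0.2373, 0.1443]
tool_rot: [-0.007, 1.0, -0.001, -0.002]
ft_force: [0.5, -0.2, -2.1]
gripper_width: 0.0341
gripper_force: 39.9
time: 27.08
eef_pos: [0.5293, 0.2391, 0.1409]
tool_rot: [-0.008, 1.0, 0.0, 0.001]
ft_force: [-0.6, 1.4, -1.3]
gripper_width: 0.0335
gripper_force: 39.9
time: 27.7
eef_pos: [0.5288, 0.239, 0.14]
tool_rot: [-0.008, 1.0, -0.0, -0.0]
ft_force: [0.1, -0.0, -0.4]
gripper_width: 0.05
gripper_force: 0.0
time: 28.32
eef_pos: [0.53, 0.1786, 0.147]
tool_rot: [-0.007, 1.0, 0.0, 0.001]
ft_force: [0.4, -0.2, -0.1]
gripper_width: 0.0502
gripper_force: 0.0
time: 28.95
eef_pos: [0.5296, 0.2047, 0.1476]
tool_rot: [-0.007, 1.0, 0.0, 0.0]
ft_force: [-0.5, 0.3, -0.6]
gripper_width: 0.0025
gripper_force: 0.0
time: 29.58
eef_pos: [0.528, 0.2801, 0.1468]
tool_rot: [-0.008, 1.0, 0.0, -0.0]
ft_force: [1.0, -1.6, -0.2]
gripper_width: 0.0007
gripper_force: 0.6
time: 30.2
eef_pos: [0.5278, 0.2972, 0.1468]
tool_rot: [-0.008, 1.0, 0.0, -0.0]
ft_force: [0.0, 0.2, -0.3]
gripper_width: 0.0003
gripper_force: 0.0
time: 30.82
eef_pos: [0.5303, 0.1845, 0.2293]
tool_rot: [-0.006, 1.0, 0.0, 0.001]
ft_force: [0.1, -0.5, -0.6]
gripper_width: 0.0484
gripper_force: 0.0
13.635906810035843
o 170 [165, 165, 170, 171, 169, 172, 170, 170, 171, 172, 172, 172, 172, 171, 169, 132, 132, 134, 132, 134, 137, 134, 178, 183, 184, 184, 184, 183, 183]
o 230 [161, 161, 170, 169, 169, 169, 167, 168, 172, 172, 171, 172, 171, 172, 167, 133, 135, 139, 136, 135, 135, 130, 184, 185, 184, 183, 184, 183, 183]
n 170 [165, 163, 162, 162, 167, 169, 165, 166, 166, 169, 168, 170, 167, 170, 168, 169, 165, 128, 131, 131, 131, 127, 130, 128, 104, 188, 179, 180, 179]
n 230 [161, 162, 158, 161, 166, 166, 167, 168, 167, 169, 170, 168, 169, 171, 169, 169, 153, 129, 133, 135, 134, 130, 131, 108, 195, 179, 180, 181, 179]
shift [ 2.000e-04 -2.731e-01  3.130e-02] turn [0.003 0.006 0.418] q6 -1.29
```

```bash
python3 -m jog '[[0,-0.055,0,0,0,0.08],[0,-0.11,0.01,0,0,0.16],[0,-0.165,0.02,0,0,0.25],[0,-0.22,0.025,0,0,0.33],[0,-0.273,0.025,0,0,0.42]]'
python3 -m jog '[[0,0,0,0,0,0],[0,0,0,0,0,0],[0,0,0,0,0,0],[0,0,0,0,0,0],[0,0,0,0,0,0]]'
python3 -c "
from det import *
det('w15'); rel((.474,-.061,.007),1.15)"
```

```text
time: 31.5
eef_pos: [0.5328, -0.087, 0.2004]
tool_rot: [0.202, 0.979, 0.0, -0.001]
ft_force: [1.4, -0.2, 0.1]
gripper_width: 0.0702
gripper_force: 0.0
time: 32.12
eef_pos: [0.5338, -0.0851, 0.2021]
tool_rot: [0.2, 0.98, 0.0, 0.0]
ft_force: [-0.1, -0.0, -0.0]
gripper_width: 0.0705
gripper_force: 0.0
t 32.17 tcp [ 0.5338 -0.0853  0.2021] yaw 1.167 w 0.07 f [0.5 0.7 0. ]
bg [ 94.  23. 154.]
px [ 90. 264.] size [0.076, 0.036] centre [ 0.487 -0.302] ang 1.166
px [320. 146.] size [0.032, 0.09] centre [ 0.474 -0.06 ] ang -0.391
px [422.  46.] size [0.071, 0.038] centre [0.434 0.047] ang -0.471
px [40. 77.] size [0.115, 0.099] centre [ 0.333 -0.253] ang 1.475
shift [ 0.0646 -0.0012  0.1951] turn [0.    0.    0.017] q6 -1.37
```

```bash
python3 -m jog '[[0.05,0,0.02,0,0,-0.01],[0.065,0,0.07,0,0,-0.01],[0.065,0,0.12,0,0,-0.01],[0.065,0,0.17,0,0,-0.01],[0.065,0,0.195,0,0,-0.01]]' 52
python3 -m jog '[[0,0,0,0,0,0],[0,0,0,0,0,0],[0,0,0,0,0,0],[0,0,0,0,0,0],[0,0,0,0,0,0]]' 255 40
python3 -m jog '[[0,0,0,0,0,0],[0,0,-0.05,0,0,0],[0,0,-0.1,0,0,0],[0,0,-0.16,0,0,0],[0,0,-0.215,0,0,0]]'
python3 -m jog '[[0.01,0.045,0,0,0,0],[0.02,0.09,0,0,0,-0.1],[0.03,0.14,0,0,0,-0.2],[0.041,0.185,0,0,0,-0.3],[0.052,0.23,0,0,0,-0.408]]'
python3 - <<'E'
from h import *
E=[]
for k in range(4): robot.get_image("wrist"); E.append(robot.state()["eef_pos"])
print(np.mean(E,0)); where(); rel((.529,.242,.139),1.585)
E
```

```text
time: 32.8
eef_pos: [0.4719, -0.0597, 0.0044]
tool_rot: [0.196, 0.981, -0.0, -0.002]
ft_force: [0.3, 0.3, 0.0]
gripper_width: 0.0704
gripper_force: 0.0
time: 33.42
eef_pos: [0.4753, -0.0606, 0.0085]
tool_rot: [0.196, 0.981, 0.0, 0.001]
ft_force: [-1.2, 0.4, 6.0]
gripper_width: 0.0336
gripper_force: 39.9
time: 34.05
eef_pos: [0.4735, -0.0603, 0.2239]
tool_rot: [0.196, 0.981, -0.0, 0.0]
ft_force: [0.6, 0.3, -1.9]
gripper_width: 0.0338
gripper_force: 39.9
time: 34.67
eef_pos: [0.514, 0.1733, 0.2218]
tool_rot: [-0.008, 1.0, -0.0, -0.0]
ft_force: [1.2, -0.2, -1.4]
gripper_width: 0.034
gripper_force: 39.9
[0.51425182 0.17498451 0.2216976 ]
t 34.88 tcp [0.5138 0.1723 0.2215] yaw 1.585 w 0.0337 f [-0.3 -0.5 -0.4]
shift [-0.0163  0.0695  0.0824] turn [-0.001 -0.001  0.   ] q6 -1.31
```

```bash
python3 -m jog '[[-0.008,0.035,0,0,0,0],[-0.015,0.068,0,0,0,0],[-0.015,0.068,0.02,0,0,0],[-0.015,0.068,0.05,0,0,0],[-0.015,0.068,0.075,0,0,0]]'
python3 -m jog '[[0,0,0.006,0,0,0],[0,0,0.007,0,0,0],[0,0,0.007,0,0,0],[0,0,0.007,0,0,0],[0,0,0.007,0,0,0]]'
python3 -m jog '[[0,0,0,0,0,0],[0,0,0,0,0,0],[0,0,0,0,0,0],[0,0,0,0,0,0],[0,0,0,0,0,0]]' 110
python3 -m jog '[[0,0,-0.05,0,0,0],[0,-0.03,-0.055,0,0,0],[0,-0.06,-0.055,0,0,0],[0,-0.06,-0.03,0,0,0],[0,-0.06,-0.007,0,0,0]]' 110
python3 -m jog '[[0,0,0,0,0,0],[0,0,0,0,0,0],[0,0.003,0,0,0,0],[0,0.01,0,0,0,0],[0,0.025,0,0,0,0]]' 255
python3 -m jog '[[0,0.015,0,0,0,0],[0,0.03,0,0,0,0],[0,0.045,0,0,0,0],[0,0.06,0,0,0,0],[0,0.075,0,0,0,0]]'
python3 -m jog '[[0,0.005,0,0,0,0],[0,0.01,0,0,0,0],[0,0.014,0,0,0,0],[0,0.018,0,0,0,0],[0,0.018,0,0,0,0]]'
python3 -m jog '[[0,-0.02,0,0,0,0],[0,-0.05,0,0,0,0],[0,-0.08,-0.02,0,0,0],[0,-0.11,-0.06,0,0,0],[0,-0.11,-0.08,0,0,0]]' 52
python3 -c "
from det import *
i,im=wrist('w16'); o=cv2.imread('pics/w14.png'); print(np.abs(im[130:280,330:640].astype(int)-o[130:280,330:640]).mean())
rel((.515,.008,.2),1.15)"
```

```text
time: 35.5
eef_pos: [0.5274, 0.2378, 0.1448]
tool_rot: [-0.006, 1.0, -0.001, -0.001]
ft_force: [-0.2, 0.0, -1.0]
gripper_width: 0.0335
gripper_force: 39.9
time: 36.12
eef_pos: [0.5288, 0.2402, 0.1405]
tool_rot: [-0.007, 1.0, 0.0, 0.0]
ft_force: [0.2, 0.4, -0.8]
gripper_width: 0.0338
gripper_force: 39.9
time: 36.75
eef_pos: [0.5286, 0.2401, 0.1401]
tool_rot: [-0.007, 1.0, -0.0, 0.0]
ft_force: [-0.1, 0.2, 0.6]
gripper_width: 0.0504
gripper_force: 0.0
time: 37.38
eef_pos: [0.5297, 0.1797, 0.147]
tool_rot: [-0.006, 1.0, 0.0, 0.001]
ft_force: [0.5, -0.2, -0.8]
gripper_width: 0.0505
gripper_force: 0.0
time: 38.0
eef_pos: [0.5293, 0.2058, 0.1476]
tool_rot: [-0.006, 1.0, 0.0, 0.0]
ft_force: [0.6, -0.1, -0.2]
gripper_width: 0.0024
gripper_force: 0.0
time: 38.62
eef_pos: [0.5277, 0.2812, 0.1466]
tool_rot: [-0.007, 1.0, 0.0, -0.0]
ft_force: [-0.3, -2.7, 0.3]
gripper_width: 0.0003
gripper_force: 1.1
time: 39.25
eef_pos: [0.5276, 0.2983, 0.1469]
tool_rot: [-0.007, 1.0, 0.0, -0.0]
ft_force: [-0.6, -0.3, 0.5]
gripper_width: 0.0003
gripper_force: 0.1
time: 39.88
eef_pos: [0.5299, 0.1856, 0.2293]
tool_rot: [-0.005, 1.0, 0.0, 0.001]
ft_force: [0.4, 0.0, -0.1]
gripper_width: 0.0485
gripper_force: 0.0
2.8833548387096775
shift [ 0.0183 -0.1791  0.0314] turn [0.003 0.006 0.431] q6 -1.29
```

```bash
python3 -m jog '[[0.005,-0.045,0,0,0,0.08],[0.01,-0.09,0.01,0,0,0.16],[0.018,-0.135,0.02,0,0,0.25],[0.018,-0.18,0.025,0,0,0.33],[0.018,-0.18,0.025,0,0,0.42]]'
python3 -m jog '[[0,0,0,0,0,0],[0,0,0,0,0,0],[0,0,0,0,0,0],[0,0,0,0,0,0],[0,0,0,0,0,0]]'
python3 -c "
from det import *
det('w17'); rel((.455,.034,.007),1.15)"
```

```text
time: 40.55
eef_pos: [0.5126, 0.0058, 0.2004]
tool_rot: [0.205, 0.979, -0.0, -0.001]
ft_force: [-0.7, 0.3, -0.2]
gripper_width: 0.07
gripper_force: 0.0
time: 41.18
eef_pos: [0.5136, 0.0082, 0.2021]
tool_rot: [0.202, 0.979, 0.0, 0.0]
ft_force: [0.7, 0.2, 0.0]
gripper_width: 0.07
gripper_force: 0.0
t 41.23 tcp [0.5136 0.0081 0.2021] yaw 1.165 w 0.0705 f [ 0.6 -0.6  0.1]
bg [ 95.  23. 152.]
px [ 26. 138.] size [0.103, 0.044] centre [ 0.349 -0.198] ang -0.633
px [329. 104.] size [0.09, 0.033] centre [0.426 0.053] ang -0.472
px [588. 123.] size [0.042, 0.131] centre [0.53  0.252] ang 0.024
shift [0.0641 0.0006 0.1951] turn [0.    0.    0.015] q6 -1.2
```

```bash
python3 -c "
from h import *
rel((.426,.0525,.007),1.099)"
```

```text
shift [0.0981 0.0061 0.1951] turn [0.    0.    0.066] q6 -1.2
```

```bash
python3 -m jog '[[0.05,0.003,0.02,0,0,0.066],[0.098,0.006,0.05,0,0,0.066],[0.098,0.006,0.1,0,0,0.066],[0.098,0.006,0.155,0,0,0.066],[0.098,0.006,0.195,0,0,0.066]]' 52
python3 -m jog '[[0,0,0,0,0,0],[0,0,0,0,0,0],[0,0,0,0,0,0],[0,0,0,0,0,0],[0,0,0,0,0,0]]' 255 40
python3 -m jog '[[0,0,0,0,0,0],[0,0,-0.05,0,0,0],[0,0,-0.1,0,0,0],[0,0,-0.16,0,0,0],[0,0,-0.215,0,0,0]]'
python3 -m jog '[[0,0.03,0,0,0,-0.08],[0,0.06,0,0,0,-0.18],[0,0.09,0,0,0,-0.28],[0,0.12,0,0,0,-0.38],[0,0.15,0,0,0,-0.486]]'
python3 - <<'E'
from h import *
E=[]
for k in range(4): robot.get_image("wrist"); E.append(robot.state()["eef_pos"])
print(np.mean(E,0)); where(); rel((.529,.242,.139),1.585)
E
```

```text
time: 41.85
eef_pos: [0.4251, 0.0523, 0.0054]
tool_rot: [0.234, 0.972, -0.0, -0.0]
ft_force: [0.6, -0.1, 0.9]
gripper_width: 0.0702
gripper_force: 0.0
time: 42.48
eef_pos: [0.4278, 0.0523, 0.0088]
tool_rot: [0.234, 0.972, 0.001, 0.002]
ft_force: [-0.5, -0.2, 8.7]
gripper_width: 0.0341
gripper_force: 40.0
time: 43.1
eef_pos: [0.4256, 0.0522, 0.2244]
tool_rot: [0.234, 0.972, 0.0, 0.001]
ft_force: [0.9, -0.2, -1.5]
gripper_width: 0.0335
gripper_force: 40.0
time: 43.72
eef_pos: [0.4943, 0.1865, 0.2221]
tool_rot: [-0.008, 1.0, -0.0, -0.0]
ft_force: [0.3, -0.4, -2.0]
gripper_width: 0.0338
gripper_force: 40.0
[0.49474801 0.1872589  0.2220487 ]
t 43.92 tcp [0.4938 0.1856 0.2218] yaw 1.584 w 0.0336 f [-0.  -0.8 -1.4]
shift [-0.036   0.056   0.0827] turn [-0.001 -0.001 -0.001] q6 -1.27
```

```bash
python3 -m jog '[[-0.018,0.028,0,0,0,0],[-0.035,0.056,0,0,0,0],[-0.035,0.056,0.02,0,0,0],[-0.035,0.056,0.05,0,0,0],[-0.035,0.056,0.075,0,0,0]]'
python3 -m jog '[[0,0,0.006,0,0,0],[0,0,0.007,0,0,0],[0,0,0.007,0,0,0],[0,0,0.007,0,0,0],[0,0,0.007,0,0,0]]'
python3 -m jog '[[0,0,0,0,0,0],[0,0,0,0,0,0],[0,0,0,0,0,0],[0,0,0,0,0,0],[0,0,0,0,0,0]]' 110
python3 -m jog '[[0,0,-0.05,0,0,0],[0,-0.03,-0.055,0,0,0],[0,-0.06,-0.055,0,0,0],[0,-0.06,-0.03,0,0,0],[0,-0.06,-0.007,0,0,0]]' 110
python3 -m jog '[[0,0,0,0,0,0],[0,0,0,0,0,0],[0,0.003,0,0,0,0],[0,0.01,0,0,0,0],[0,0.025,0,0,0,0]]' 255
python3 -m jog '[[0,0.015,0,0,0,0],[0,0.03,0,0,0,0],[0,0.045,0,0,0,0],[0,0.06,0,0,0,0],[0,0.075,0,0,0,0]]'
python3 -m jog '[[0,0.005,0,0,0,0],[0,0.01,0,0,0,0],[0,0.014,0,0,0,0],[0,0.018,0,0,0,0],[0,0.018,0,0,0,0]]'
python3 -m jog '[[0,-0.02,0,0,0,0],[0,-0.05,0,0,0,0],[0,-0.08,-0.02,0,0,0],[0,-0.11,-0.06,0,0,0],[0,-0.11,-0.08,0,0,0]]' 52
python3 -m jog '[[0.05,-0.05,0,0,0,0],[0.05,-0.1,0,0,0,0],[0.05,-0.1,0,0,0,0],[0.05,-0.1,0,0,0,0],[0.05,-0.1,0,0,0,0]]'
python3 -c "
from h import *
where(); t=robot.get_image('top'); s=robot.get_image('scene'); i,w=wrist('w18'); r=lambda a:cv2.resize(a,(400,300))
f=cv2.resize(t[190:310,80:260],(400,267)); f=cv2.copyMakeBorder(f,0,33,0,0,0)
cv2.imwrite('pics/fin.png',np.vstack([np.hstack([r(t),r(s)]),np.hstack([r(w),f])]))"
```

```text
time: 44.55
eef_pos: [0.5268, 0.2403, 0.1449]
tool_rot: [-0.006, 1.0, -0.001, -0.001]
ft_force: [-0.8, -0.7, -2.4]
gripper_width: 0.0334
gripper_force: 40.0
time: 45.18
eef_pos: [0.5287, 0.2422, 0.1404]
tool_rot: [-0.007, 1.0, 0.0, 0.0]
ft_force: [0.3, -0.7, -1.2]
gripper_width: 0.0338
gripper_force: 40.0
time: 45.8
eef_pos: [0.5286, 0.2422, 0.14]
tool_rot: [-0.007, 1.0, 0.0, 0.0]
ft_force: [0.5, 0.0, 0.3]
gripper_width: 0.0502
gripper_force: 0.0
time: 46.42
eef_pos: [0.5297, 0.1817, 0.147]
tool_rot: [-0.006, 1.0, 0.0, 0.001]
ft_force: [-0.3, 0.1, -0.2]
gripper_width: 0.0499
gripper_force: 0.0
time: 47.05
eef_pos: [0.5293, 0.2079, 0.1476]
tool_rot: [-0.006, 1.0, 0.0, 0.0]
ft_force: [-0.3, 0.9, -0.5]
gripper_width: 0.0024
gripper_force: 0.0
time: 47.68
eef_pos: [0.5277, 0.2832, 0.1466]
tool_rot: [-0.007, 1.0, -0.0, -0.0]
ft_force: [-0.1, -0.8, -0.9]
gripper_width: 0.0003
gripper_force: 0.6
time: 48.3
eef_pos: [0.5277, 0.3003, 0.1469]
tool_rot: [-0.007, 1.0, 0.0, -0.0]
ft_force: [0.1, -0.8, 0.5]
gripper_width: 0.0004
gripper_force: 0.1
time: 48.92
eef_pos: [0.53, 0.1877, 0.2293]
tool_rot: [-0.005, 1.0, 0.0, 0.001]
ft_force: [-0.1, 0.4, -0.3]
gripper_width: 0.0483
gripper_force: 0.0
time: 49.55
eef_pos: [0.4808, 0.0906, 0.227]
tool_rot: [-0.007, 1.0, 0.0, -0.0]
ft_force: [0.5, 0.2, -0.2]
gripper_width: 0.07
gripper_force: 0.0
t 49.55 tcp [0.4808 0.0906 0.227 ] yaw 1.585 w 0.07 f [ 0.5  0.2 -0.2]
```

View pics/fin.png

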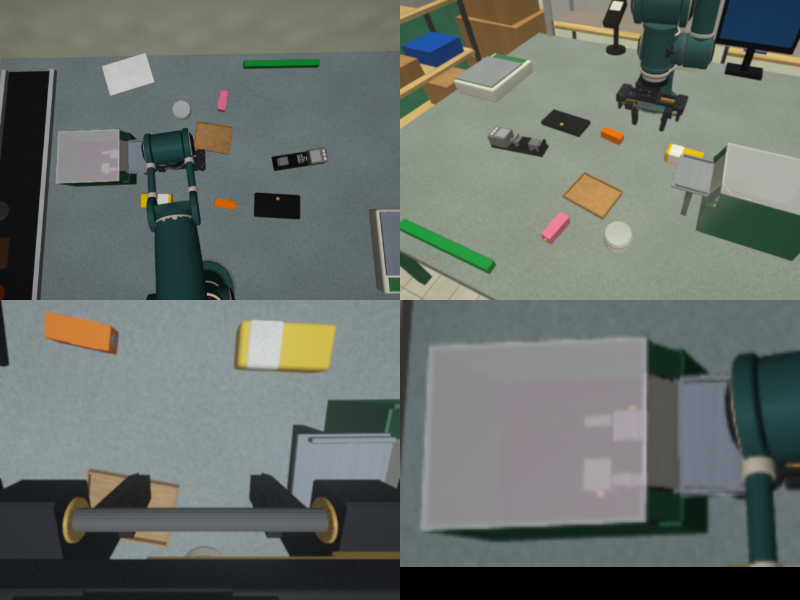

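```bash
python3 -c "
from workcell import robot
print(robot.hand_in())"
```

```text
the job is handed in; nothing more can be done
None
```

The fresh pack is clipped into the checker's bay, all four spent packs (the bay's and the three on the counter) went through the flap into the take-back box, the flap is shut, and the tin, cheese and wallet look undisturbed in the final pictures; I handed the job in at about 50 s, and hand-in returned no verdict.

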